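# Stamp the carton in the loaded lot stamp

## Robot

A 6-joint arm with a two-finger parallel gripper is mounted at the origin on the work surface. World frame = base frame: x ahead of the robot, y to its left, z up, the work surface at z = 0. Lengths are in m, angles in rad, forces in N, time in s.
With the tool pointing down it reaches from about 0.375 to 0.975 m from the base axis. Payload 3.8 kg.
Tool frame: the origin (TCP) lies at the very end of the fingers, on their centre line; the grasp point (between the pads) lies 19 mm behind it; z points along the fingers, y is the line along which they close (so a half turn about z gives the same grasp; the last joint's range is limited). The gripper opens to 88 mm and grips with 3 to 60 N. Pads are 18 mm wide; open, the fingers measure 123 mm over their backs; the gripper's body (75 mm by 187 mm) begins 45 mm behind the grasp point.
Start: joints at [-1.256, 0.264, 1.604, -0, 1.274, -0.037], TCP at [0.233, -0.634, 0.239] pointing down, gripper open.
Joint ranges: [-2.63, 2.63], [-0.94, 2.18], [0.31, 2.57], [-1.31, 4.45], [0, 2.66], [-2.55, 2.55]. Speed limits (rad/s): [2.57, 2.57, 3.14, 3.14, 3.14, 3.14].

## Interface

Orientations are given as a unit quaternion [w, x, y, z].
In Python, from workcell import sensors, vision, manip gives the robot as it stands.
- The arm moves only by the shell command python3 -m crank 'ROWS' [FORCE]. ROWS is JSON, a list of rows, each a list of 7 numbers: the shift along the tool's x, y, z each as a share of 3 cm, from -1 to 1, then the turn, a rotation vector about the tool's x, y, z each as a share of 90 degrees, from -1 to 1, then the closure in counts, from 0 (fully open) to 255 (shut). In form: [[tx, ty, tz, rx, ry, rz, fingers], ...]. A call has 1 to 5 rows; each row shifts and turns the commanded pose from where the row before left it, along the tool's axes as they then stand; what a row does not reach is not made up. A row lasts 1/12 s, in which the tool goes at most 41.7 mm and 7.16 degrees, less where a joint would pass 70% of its speed; a pose out of reach is approached as far as the arm can. A call with a number of a shift or a turn outside -1 to 1 is refused whole. A call with a gripper value outside its range is refused whole. The fingers move at their own pace and stop on an object; FORCE is the grip in N (left out, the last holds). Time passes only in rows, so rows that do not move let the fingers close. It gives the time, the measured TCP pose, the force, the opening and the grip force at its end, in the units of the state.
- sensors.state(): the state, without advancing time (a new reading comes with each control period).
- vision.get_image(name): name is "side" or "top"; returns (picture, depth): 480x640x3 uint8, blue, green, red; 480x640 float32, m along the optical axis (not along the pixel's ray), 0 where there is no reading.
- vision.camera_model(name): a dict with "K" (3x3 intrinsics, pixels), "R" (3x3) and "t" (3): a world point X has camera coordinates R X + t. Camera axes: x right, y down, z forward; pixel columns grow to the right and rows downward; lengths in m; the calibration is good to about 2 mm. A picture is of the moment at which its call begins. camera_model takes no time and is no camera call.
- manip.close_job(): hands the job in; it is judged then, once.
The state is a dict: "clock": time; "q": joint angles; "joint_velocities": joint speeds; "joint_efforts": joint torques, N m; "eef_pos": TCP position; "orientation": TCP orientation; "wrist_force": force on the tool from outside, world axes, zero at the start; "torque": the same for the moment, N m; "opening": opening from 0.0 (shut) to 1.0 (fully open); "finger_force": force on a finger pad.
Only numpy, scipy, OpenCV 4.12 (cv2) and the standard library are available. Lean on these libraries where they do the work, as an engineer would, in place of code of your own. Each camera call takes 0.05 s, during which the arm holds its last target. There are 200 camera calls.

## Task

One of the two bench lot stamps has a carton in its nest. Pull that stamp's knob straight up until the sear catches and let go so that it stays up, then press its trip pad to fire the stamp down onto the carton. Leave the empty stamp's knob and striker alone and leave the carton lying in its nest.

Things in the scene. Friction and masses are not known exactly. Their poses are not given: they have to be found in the camera images.
- pull_knob (a point): Centre of the loaded stamp's black knob: upright cylinder, 30 mm diameter, 30 mm tall, 225 mm above the table at rest, all else of the stamp below 192 mm. Moves only straight up; sprung down by 8 N, 17 N at the top stop 55 mm up. Drawn up 36 mm or more, its sear catches: let go, it stays 33 mm up. Axes: stamp's, z up, y to its trip pad. Grey C-frame, 190 by 130 mm, fixed.
- trip_pad (a point): Centre of the top face of the loaded stamp's steel trip pad, 34 mm square, 8 mm thick, 185 mm above the table, 100 mm from the knob's axis along the stamp's y, at the end of the sear lever. Pressed straight down (2 to 5 N) it swings about a level pivot 84 mm nearer the knob; a cocked stamp fires when the pad is 6 to 13 mm down; stop at 27 mm. Springs back.
- carton_mid (a point): Centre of the white carton with a grey band, 90 by 60 by 22 mm, loose, lying flat in the nest (8 mm rims) under the loaded stamp's die; 23 mm above the table, x its long way. Other such cartons lie about on the table and do not matter.
- spare_knob (a point): Centre of the knob of the other stamp, which is alike in all but its empty nest; about 222 mm above the table. Not to be moved.

How it is judged:
On the way, in this order (a step that is already met when the one before it is completed fails the run):
1. the knob of the loaded stamp stays up on its sear with the fingers off it (distance of pull_knob from where it was at the start of the episode above 0.028 m and contact force between stamp_striker and the fingers below 0.5 N), for 0.3 s.
2. the stamp has fired: the striker is down on the carton with the fingers off it (distance of pull_knob from where it was at the start of the episode below 0.004 m and contact force between stamp_striker and the fingers below 0.5 N and contact force between stamp_striker and carton above 1 N), for 0.1 s.
At the end, for the whole second after the job is handed in: The loaded stamp was cocked, let go and then fired: its knob is back within 4 mm of its rest height, its trip pad has sprung back to within 4 mm, the carton lies within 10 mm of where it was in the nest, and the empty stamp's knob is within 8 mm of where it was (distance of each of pull_knob, trip_pad from where it was at the start of the episode below 0.004 m and distance of carton_mid from where it was at the start of the episode below 0.01 m and distance of spare_knob from where it was at the start of the episode below 0.008 m); the robot touches nothing.
It fails at once if the empty stamp's knob is drawn up or moved by more than 8 mm (distance of spare_knob from where it was at the start of the episode above 0.008 m).
It also fails if it takes over 40 s, if anything falls off the work surface, if the arm or the gripper's body presses on something with over 40 N, if the wrist force passes 120 N, or if a joint passes its speed limit or range.

## Working session

There is one attempt and no reset: what is moved stays moved. The work goes in short steps, Python scripts to look and compute and a shell command to move; the robot and the scene stay as the last step left them, time stands still between calls to the robot, and variables do not carry over. Pictures are saved under pics/ and viewed, at most 10 in all, crops included, and the job is handed in when it is done.

```bash
mkdir -p pics; cat > h.py <<'E'
import numpy as np,cv2
from workcell import sensors,vision,manip
def snap(n,f):
    im,d=vision.get_image(n); cv2.imwrite(f'pics/{f}.png',im); np.save(f'pics/{f}.npy',d); return im,d
def world(n,u,v,z):
    m=vision.camera_model(n);K,R,t=map(np.array,(m['K'],m['R'],m['t']))
    return (R.T@(np.linalg.inv(K)@np.array([u*z,v*z,z])-t))
def cloud(n,d):
    m=vision.camera_model(n);K,R,t=map(np.array,(m['K'],m['R'],m['t']))
    v,u=np.mgrid[:480,:640];p=np.stack([u*d,v*d,d],-1)@np.linalg.inv(K).T
    return (p-t)@R
E
python3 - <<'E'
from h import *
for n in('top','side'):
    snap(n,n+'0'); m=vision.camera_model(n); print(n,-np.array(m['R']).T@m['t'])
print(sensors.state())
E
```

```text
top [0.40377829 0.00240742 1.15231124]
side [ 0.39014018 -0.83674679  0.76599231]
{'clock': 0.1, 'q': array([-1.25588088e+00,  2.64678866e-01,  1.60520749e+00, -2.25195131e-06,
        1.27372147e+00, -3.69060105e-02]), 'joint_velocities': array([ 0.00106011, -0.00172949, -0.00301328, -0.00061825, -0.00034038,
       -0.00082879]), 'joint_efforts': array([ 4.87720354e-04, -5.03621578e+01, -3.58071291e+01,  7.31539680e-02,
        2.33762426e-02, -5.26366364e-05]), 'eef_pos': array([ 0.23240723, -0.63305112,  0.23752799]), 'orientation': array([-9.97715285e-04,  9.84567007e-01,  1.75005121e-01, -1.40674148e-04]), 'wrist_force': array([ 0.17696604,  0.16272628, -0.37503038]), 'torque': array([ 0.0225329 ,  0.03817532, -0.01232287]), 'finger_force': 0.0, 'opening': 1.0021092108692398}
```

View pics/top0.png

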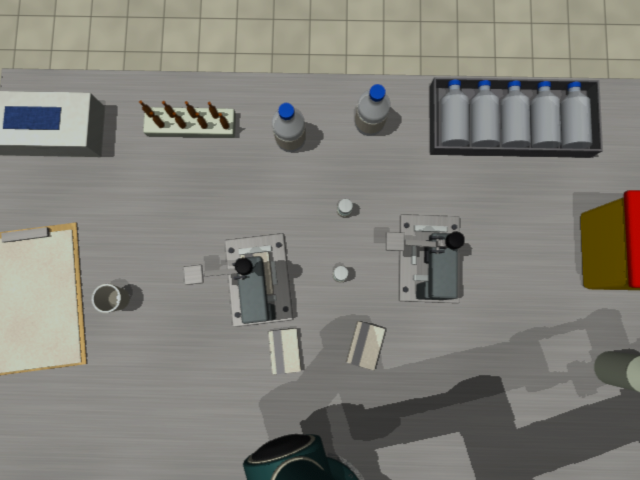

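View pics/side0.png

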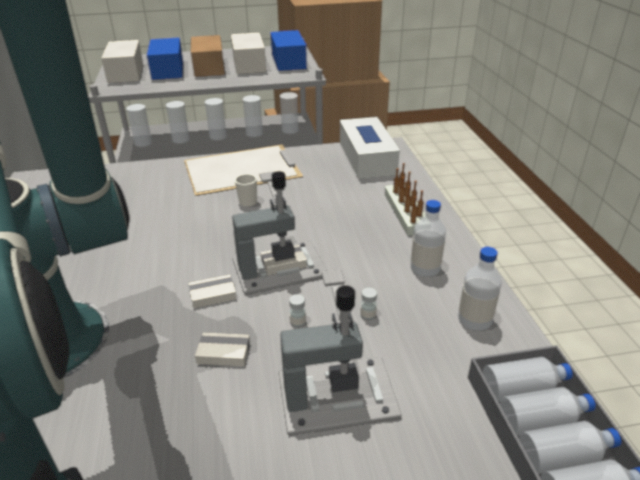

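The top view shows the stamps with knobs at (243,266) and (455,240) and pads at (193,275) and (395,241). The left (far in the side view) stamp seems to hold a carton. I'll enlarge both to check.

```bash
python3 - <<'E'
from h import *
s=cv2.imread('pics/side0.png');t=cv2.imread('pics/top0.png')
r=lambda a:cv2.resize(a,(400,300),interpolation=cv2.INTER_CUBIC)
cv2.imwrite('pics/c.png',np.vstack([np.hstack([r(s[165:294,210:382]),r(s[280:436,250:458])]),np.hstack([r(t[225:330,170:310]),r(t[205:310,365:505])])]))
for n,lst in(('top',[(243,266),(193,275),(265,270),(455,240),(395,241),(425,270)]),('side',[(279,178),(345,293)])):
    d=np.load(f'pics/{n}0.npy')
    for u,v in lst: print(n,u,v,world(n,u,v,d[v,u]).round(4))
d=np.load('pics/top0.npy');P=cloud('top',d)
for (a,b,c,e,lo,hi) in((225,265,245,285,.232,.25),(175,210,258,292,.175,.195),(440,475,225,256,.232,.25),(380,412,228,256,.175,.195)):
    q=P[c:e,a:b].reshape(-1,3);q=q[(q[:,2]>lo)&(q[:,2]<hi)];print(len(q),q.mean(0).round(4),((q.min(0)+q.max(0))/2).round(4),np.ptp(q,axis=0).round(4))
E
```

```text
top 243 266 [0.4791 0.1336 0.2382]
top 193 275 [0.4651 0.2326 0.1847]
top 265 270 [0.4883 0.1156 0.0353]
top 455 240 [ 0.5326 -0.2356  0.2359]
top 395 241 [ 0.5359 -0.1384  0.1833]
top 425 270 [ 0.4973 -0.2283  0.0116]
side 279 178 [0.4809 0.1213 0.2384]
side 345 293 [ 0.5329 -0.2424  0.238 ]
227 [0.4798 0.1333 0.2396] [0.4803 0.134  0.2395] [0.0295 0.0287 0.0122]
376 [0.4664 0.2306 0.1842] [0.4661 0.2276 0.1823] [0.0358 0.0457 0.0146]
222 [ 0.5338 -0.2375  0.2367] [ 0.5346 -0.2376  0.2364] [0.0288 0.0278 0.0082]
387 [ 0.5355 -0.1403  0.1845] [ 0.5362 -0.1452  0.1832] [0.0346 0.0477 0.0148]
```

View pics/c.png

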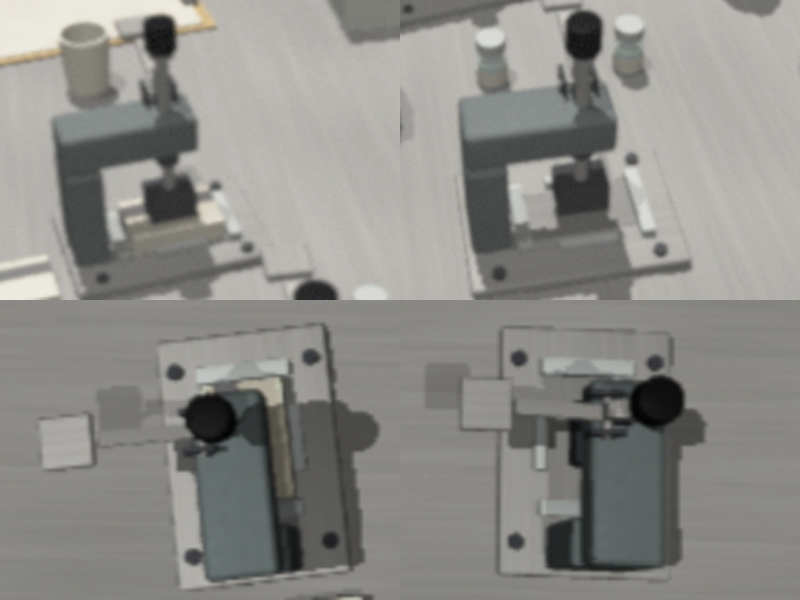

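The crops confirm it: the left stamp, with its knob at about (0.480, 0.1335), has the carton. The right stamp's nest is empty. I'll lift and turn the tool so its x lies along the stamp's y (azimuth about 98°). That way the gripper body clears the cocked knob when I press the pad.

```bash
cat >> h.py <<'E'
from scipy.spatial.transform import Rotation as Ro
def togo(p,yaw=98.1):
    s=sensors.state();w=s['orientation'];R=Ro.from_quat(w[[1,2,3,0]])
    c,n=np.cos(np.radians(yaw)),np.sin(np.radians(yaw))
    G=Ro.from_matrix(np.array([[c,n,0],[n,-c,0],[0,0,-1.]]))
    print('t',round(s['clock'],2),s['eef_pos'].round(4),'rows',(R.inv().apply(np.array(p)-s['eef_pos'])/.03).round(3),'rot',((R.inv()*G).as_rotvec()/(np.pi/2)).round(4),'F',s['wrist_force'].round(1),'op',round(s['opening'],3),s['finger_force'],'q6',s['q'][5].round(2))
E
python3 -m crank '[[0,0,-1,0,0,-0.078,0],[0,0,-1,0,0,-0.078,0],[0,0,-1,0,0,-0.078,0],[0,0,-1,0,0,-0.078,0],[0,0,0,0,0,-0.078,0]]' 30
python3 -m crank '[[0,0,0,0,0,-0.078,0],[0,0,0,0,0,-0.078,0],[0,0,0,0,0,-0.078,0],[0,0,0,0,0,-0.078,0],[0,0,0,0,0,-0.078,0]]'
python3 -m crank '[[0,0,0,0,0,-0.078,0],[0,0,0,0,0,0,0]]'
python3 -c "from h import *; togo([.480,.1335,.32])"
```

```text
clock: 0.52
eef_pos: [0.2334, -0.6359, 0.3667]
orientation: [0.005, 0.885, 0.466, -0.001]
wrist_force: [-0.2, -1.5, 1.0]
opening: 0.999
finger_force: 0.0
clock: 0.93
eef_pos: [0.2325, -0.6334, 0.358]
orientation: [-0.001, 0.703, 0.711, 0.0]
wrist_force: [0.3, 0.6, -0.1]
opening: 1.002
finger_force: 0.0
clock: 1.1
eef_pos: [0.2325, -0.6334, 0.358]
orientation: [-0.001, 0.659, 0.752, 0.0]
wrist_force: [0.8, 0.4, -0.6]
opening: 1.0
finger_force: 0.0
t 1.1 [ 0.2325 -0.6334  0.358 ] rows [24.256 11.539  1.292] rot [-0.0002 -0.0008 -0.0061] F [ 0.8  0.4 -0.6] op 1.0 0.0 q6 -1.39
```

```bash

python3 -m crank '[[1,0.5,0,0,0,-0.006,0],[1,0.5,0,0,0,0,0],[1,0.5,0,0,0,0,0],[1,0.5,0,0,0,0,0],[1,0.5,0,0,0,0,0]]' >/dev/null
python3 -m crank '[[1,0.5,0,0,0,0,0],[1,0.5,0,0,0,0,0],[1,0.5,0,0,0,0,0],[1,0.5,0,0,0,0,0],[1,0.5,0,0,0,0,0]]' >/dev/null
python3 -m crank '[[1,0.5,0,0,0,0,0],[1,0.5,0,0,0,0,0],[1,0.5,0,0,0,0,0],[1,0.5,0,0,0,0,0],[1,0.5,0,0,0,0,0]]' >/dev/null
python3 -m crank '[[1,0.5,0,0,0,0,0],[1,0.5,0,0,0,0,0],[1,0.5,0,0,0,0,0],[1,0.5,0,0,0,0,0],[1,0.5,0,0,0,0,0]]'
python3 -m crank '[[1,0.5,0,0,0,0,0],[1,0.5,0,0,0,0,0],[0.5,0.3,0,0,0,0,0],[0,0,0,0,0,0,0],[0,0,0,0,0,0,0]]'
python3 -c "from h import *; togo([.480,.1335,.206])"
```

```text
clock: 2.77
eef_pos: [0.4474, 0.0035, 0.3587]
orientation: [0.0, 0.658, 0.753, 0.0]
wrist_force: [0.7, 0.3, 0.5]
opening: 1.005
finger_force: 0.0
clock: 3.18
eef_pos: [0.4755, 0.082, 0.3582]
orientation: [-0.0, 0.657, 0.754, -0.001]
wrist_force: [0.6, -0.3, -1.1]
opening: 1.001
finger_force: 0.0
t 3.18 [0.4755 0.082  0.3582] rows [1.681 0.393 5.072] rot [-0.0009  0.0003 -0.0021] F [ 0.6 -0.3 -1.1] op 1.001 0.0 q6 -0.02
```

```bash

python3 -m crank '[[0.84,0.2,0,0,0,0,0],[0.84,0.2,0.5,0,0,0,0],[0,0,1,0,0,0,0],[0,0,1,0,0,0,0],[0,0,1,0,0,0,0]]' >/dev/null
python3 -m crank '[[0,0,0.9,0,0,0,0],[0,0,0.5,0,0,0,0],[0,0,0.17,0,0,0,0],[0,0,0,0,0,0,0],[0,0,0,0,0,0,0]]' >/dev/null
python3 - <<'E'
from h import *
togo([.480,.1335,.206])
s,_=snap('side','side1');t,_=snap('top','top1')
r=lambda a:cv2.resize(a,(400,300),interpolation=cv2.INTER_CUBIC)
cv2.imwrite('pics/c2.png',np.hstack([r(s[100:280,170:410]),r(t[195:330,150:330])]))
E
```

```text
t 4.02 [0.4811 0.1323 0.2075] rows [ 0.045 -0.031  0.05 ] rot [ 0.0006  0.0001 -0.0032] F [ 0.5 -0.5  1.1] op 0.995 0.0 q6 0.08
```

View pics/c2.png

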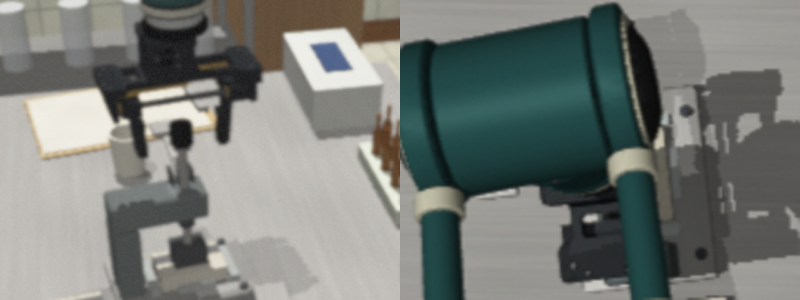

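The crop shows the knob at crop pixel (180,133), midway between the fingers at (140,130) and (222,120), so I'll grip it.

```bash

python3 -m crank '[[0.04,0,0.05,0,0,0,255],[0,0,0,0,0,0,255],[0,0,0,0,0,0,255],[0,0,0,0,0,0,255],[0,0,0,0,0,0,255]]' 45
python3 -m crank '[[0,0,0,0,0,0,255],[0,0,0,0,0,0,255],[0,0,0,0,0,0,255],[0,0,0,0,0,0,255],[0,0,0,0,0,0,255]]'
```

```text
clock: 4.53
eef_pos: [0.4806, 0.1344, 0.2054]
orientation: [0.0, 0.657, 0.754, 0.0]
wrist_force: [-0.5, 0.1, 0.4]
opening: 0.647
finger_force: 0.0
clock: 4.95
eef_pos: [0.4812, 0.1344, 0.2051]
orientation: [0.001, 0.657, 0.754, 0.001]
wrist_force: [4.1, 0.4, -2.4]
opening: 0.324
finger_force: 45.0
```

```bash

python3 -m crank '[[0,0,-0.3,0,0,0,255],[0,0,-0.3,0,0,0,255],[0,0,-0.3,0,0,0,255],[0,0,-0.3,0,0,0,255],[0,0,0,0,0,0,255]]'
python3 -m crank '[[0,0,-0.2,0,0,0,255],[0,0,-0.07,0,0,0,255],[0,0,0,0,0,0,255],[0,0,0,0,0,0,255]]'
```

```text
clock: 5.37
eef_pos: [0.4811, 0.1344, 0.2403]
orientation: [0.0, 0.657, 0.754, 0.0]
wrist_force: [7.1, 1.9, -14.2]
opening: 0.328
finger_force: 45.0
clock: 5.7
eef_pos: [0.481, 0.1343, 0.2466]
orientation: [0.0, 0.657, 0.754, 0.0]
wrist_force: [9.0, 2.1, -14.9]
opening: 0.323
finger_force: 45.0
```

The wrist force agrees with the spring at about 41 mm, so the grip hasn't slipped. I'll ease down about 8 mm onto the sear.

```bash

python3 -m crank '[[0,0,0.1,0,0,0,255],[0,0,0.1,0,0,0,255],[0,0,0.08,0,0,0,255],[0,0,0,0,0,0,255]]'
```

```text
clock: 6.03
eef_pos: [0.481, 0.1343, 0.2378]
orientation: [0.0, 0.657, 0.754, 0.0]
wrist_force: [9.4, 2.0, -14.1]
opening: 0.325
finger_force: 45.0
```

```bash

python3 -m crank '[[0,0,0.05,0,0,0,255],[0,0,0,0,0,0,255],[0,0,0,0,0,0,255]]'
```

```text
clock: 6.28
eef_pos: [0.481, 0.1343, 0.2371]
orientation: [0.0, 0.657, 0.754, 0.0]
wrist_force: [9.2, 1.7, -11.1]
opening: 0.329
finger_force: 45.0
```

```bash

python3 -m crank '[[0,0,0.06,0,0,0,255],[0,0,0.06,0,0,0,255],[0,0,0,0,0,0,255]]'
```

```text
clock: 6.53
eef_pos: [0.4812, 0.1343, 0.2368]
orientation: [0.001, 0.657, 0.754, 0.001]
wrist_force: [1.9, -0.2, 1.8]
opening: 0.329
finger_force: 45.0
```

The load has moved onto the sear, so I'll release, wait, and rise.

```bash

python3 -m crank '[[0,0,0,0,0,0,0],[0,0,0,0,0,0,0],[0,0,0,0,0,0,0],[0,0,0,0,0,0,0],[0,0,0,0,0,0,0]]'
python3 -m crank '[[0,0,0,0,0,0,0],[0,0,0,0,0,0,0],[0,0,0,0,0,0,0],[0,0,-0.5,0,0,0,0],[0,0,-0.7,0,0,0,0]]'
python3 -m crank '[[0,0,-0.7,0,0,0,0],[0,0,-0.7,0,0,0,0],[0,0,0,0,0,0,0],[0,0,0,0,0,0,0]]'
python3 - <<'E'
from h import *
togo([.466,.2315,.32])
s,d=snap('side','side2')
P=cloud('side',d)[150:200,262:298].reshape(-1,3);P=P[np.linalg.norm(P[:,:2]-[.48,.1335],axis=1)<.02];print(np.percentile(P[:,2],[50,90,99]))
cv2.imwrite('pics/c3.png',cv2.resize(s[80:280,170:410],(600,500)))
E
```

```text
clock: 6.95
eef_pos: [0.4801, 0.1342, 0.2354]
orientation: [-0.0, 0.657, 0.754, -0.0]
wrist_force: [0.5, -0.6, 0.9]
opening: 0.679
finger_force: 0.0
clock: 7.37
eef_pos: [0.4788, 0.1339, 0.2696]
orientation: [-0.002, 0.657, 0.754, -0.002]
wrist_force: [-0.4, -0.1, 0.5]
opening: 0.995
finger_force: 0.0
clock: 7.7
eef_pos: [0.4813, 0.1344, 0.315]
orientation: [0.001, 0.657, 0.754, 0.001]
wrist_force: [0.1, 0.0, -1.1]
opening: 0.996
finger_force: 0.0
t 7.7 [0.4813 0.1344 0.315 ] rows [ 3.275 -0.058 -0.167] rot [ 0.0019 -0.0002 -0.002 ] F [ 0.1  0.  -1.1] op 0.996 0.0 q6 0.08
[0.2508661  0.27227906 0.27419609]
```

View pics/c3.png

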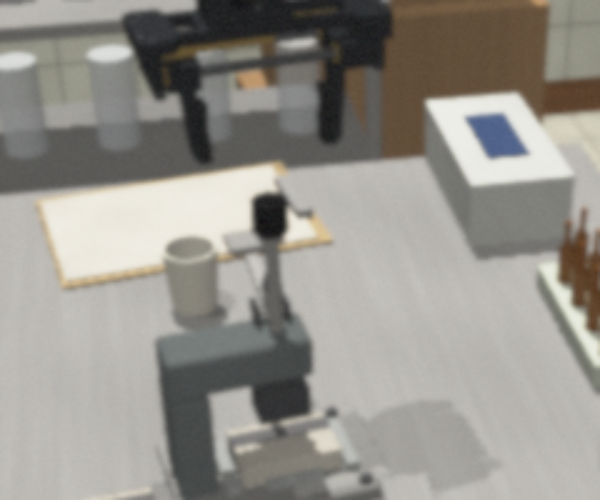

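The knob sits up on its sear, with its top at 0.274 m (about +33 mm) and the die raised. Next I'll shut the fingers and go above the pad.

```bash

python3 -m crank '[[0.9,0,0,0,0,0,255],[0.9,0,0,0,0,0,255],[0.9,0,0,0,0,0,255],[0.57,-0.05,0,0,0,0,255],[0,0,0.5,0,0,0,255]]' >/dev/null
python3 -m crank '[[0,0,1,0,0,0,255],[0,0,1,0,0,0,255],[0,0,0.6,0,0,0,255],[0,0,0.3,0,0,0,255],[0,0,0,0,0,0,255]]' 
python3 -c "from h import *; togo([.466,.2315,.185])"
```

```text
clock: 8.58
eef_pos: [0.4628, 0.2301, 0.2073]
orientation: [-0.002, 0.657, 0.754, -0.004]
wrist_force: [-0.6, -0.4, -0.6]
opening: 0.268
finger_force: 0.0
t 8.58 [0.4628 0.2301 0.2073] rows [0.035 0.117 0.744] rot [-0.0048  0.0014 -0.002 ] F [-0.6 -0.4 -0.6] op 0.268 0.0 q6 0.27
```

Next I'll let the fingers close and settle, then press in small steps until the force drops or the travel is about 15 mm.

```bash

python3 -m crank '[[0,0,0.3,0,0,0,255],[0,0,0,0,0,0,255],[0,0,0,0,0,0,255],[0,0,0,0,0,0,255],[0,0,0,0,0,0,255]]'
python3 -c "from h import *; togo([.466,.2315,.185])"
python3 -m crank '[[0,0,0.2,0,0,0,255],[0,0,0.2,0,0,0,255],[0,0,0.15,0,0,0,255],[0,0,0,0,0,0,255]]'
```

```text
clock: 9.0
eef_pos: [0.4662, 0.2315, 0.2039]
orientation: [0.0, 0.657, 0.754, 0.001]
wrist_force: [0.6, 0.3, 0.1]
opening: 0.005
finger_force: 0.0
t 9.0 [0.4662 0.2315 0.2039] rows [ 0.    -0.009  0.632] rot [ 0.0013 -0.0004 -0.0021] F [0.6 0.3 0.1] op 0.005 0.0 q6 0.27
clock: 9.33
eef_pos: [0.4652, 0.2311, 0.1852]
orientation: [-0.0, 0.657, 0.754, -0.0]
wrist_force: [-0.2, -0.8, 1.1]
opening: 0.007
finger_force: 0.5
```

```bash

python3 -m crank '[[0,0,0.15,0,0,0,255],[0,0,0.15,0,0,0,255],[0,0,0,0,0,0,255]]'
python3 -m crank '[[0,0,0.12,0,0,0,255],[0,0,0.1,0,0,0,255],[0,0,0,0,0,0,255]]'
python3 - <<'E'
from h import *
s,d=snap('side','side3')
P=cloud('side',d)[120:215,255:305].reshape(-1,3);P=P[np.linalg.norm(P[:,:2]-[.48,.1335],axis=1)<.02];print(np.percentile(P[:,2],[50,90,99]))
E
```

```text
clock: 9.58
eef_pos: [0.4656, 0.2324, 0.1774]
orientation: [-0.001, 0.657, 0.754, 0.001]
wrist_force: [-1.1, 1.8, 3.0]
opening: 0.001
finger_force: 1.4
clock: 9.83
eef_pos: [0.4652, 0.2309, 0.1697]
orientation: [0.0, 0.657, 0.754, -0.001]
wrist_force: [1.4, 1.6, 1.2]
opening: 0.002
finger_force: 0.7
[0.20646982 0.24007454 0.24224118]
```

Fired: the knob top is back at 0.240 m. I'll retreat straight up and check.

```bash

python3 -m crank '[[0,0,0,0,0,0,255],[0,0,-0.3,0,0,0,255],[0,0,-0.5,0,0,0,255],[0,0,-0.8,0,0,0,255],[0,0,-1,0,0,0,255]]' >/dev/null
python3 -m crank '[[0,0,-1,0,0,0,255],[0,0,-1,0,0,0,255],[0,0,-0.5,0,0,0,255],[0,0,0,0,0,0,255],[0,0,0,0,0,0,255]]'
python3 - <<'E'
from h import *
s,d=snap('side','side4')
A,B=cloud('side',d),cloud('side',np.load('pics/side0.npy'))
for C in(A,B):
  for c,lo in(((.48,.1335),.2),((.466,.2315),.15),((.5335,-.2375),.2)):
    P=C.reshape(-1,3);P=P[(np.linalg.norm(P[:,:2]-c,axis=1)<.018)&(P[:,2]>lo)&(P[:,2]<.28)];print(len(P),P.mean(0).round(4),np.percentile(P[:,2],[50,95]).round(4))
o=cv2.imread('pics/side0.png')
cv2.imwrite('pics/c4.png',np.hstack([cv2.resize(a[160:300,210:350],(400,400)) for a in(o,s)]))
E
```

```text
clock: 10.72
eef_pos: [0.4658, 0.2312, 0.3247]
orientation: [0.001, 0.657, 0.754, 0.001]
wrist_force: [-0.7, 0.1, -0.7]
opening: 0.005
finger_force: 0.0
276 [0.4793 0.1287 0.2285] [0.2306 0.2418]
94 [0.4624 0.2301 0.1852] [0.1857 0.1883]
489 [ 0.5325 -0.2425  0.2275] [0.2311 0.2383]
275 [0.4793 0.1287 0.2287] [0.2309 0.2421]
97 [0.4618 0.2286 0.1848] [0.1858 0.1877]
488 [ 0.5325 -0.2426  0.2276] [0.2317 0.2386]
```

View pics/c4.png

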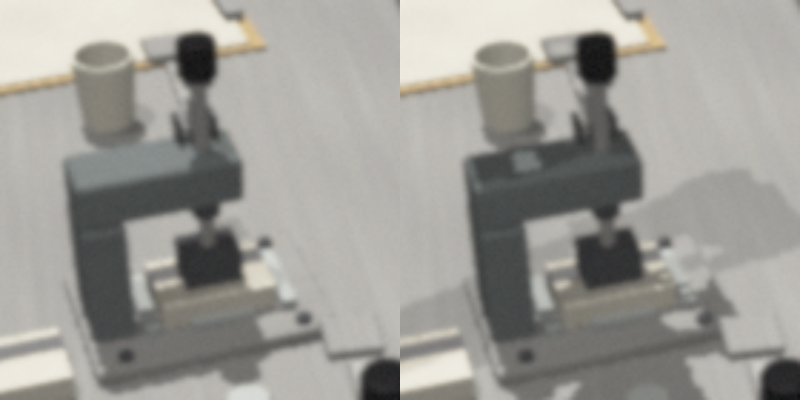

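The before and after views match: knob, pad and carton are all back in place, with the die on the carton.

```bash
python3 -c "from h import *; print(manip.close_job())"
```

```text
the job is handed in; nothing more can be done
None
```

The loaded stamp was cocked, released onto its sear and fired onto its carton; the final images show its knob, pad and carton back in place and the empty stamp unmoved, and I handed the job in at about 11 s on the clock (no verdict was returned).

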